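Load dropper bottles into the gravity-feed chute

ROBOT

A 6-joint arm with a two-finger parallel gripper is mounted at the origin on a cart in front of the work surface, level with it; the furniture and walls round the work are solid. World frame = base frame: x ahead of the robot, y to its left, z up, the work surface at z = 0. Lengths are in mm, angles in degrees, forces in N, time in s.
With the tool pointing down it reaches from about 300 to 850 mm from the base axis. Payload 4.2 kg.
Tool frame: the origin (TCP) lies at the very end of the fingers, on their centre line; the grasp point (between the pads) lies 19 mm behind it (env.grip_point_offset is the distance from the TCP to the grasp point, in mm); z points along the fingers, y is the line along which they close (so a half turn about z gives the same grasp; the last joint's range is limited). The gripper opens to 91 mm and grips with 3 to 60 N. Pads are 32 mm wide; open, the fingers measure 118 mm over their backs; the gripper's body (76 mm by 178 mm) begins 60 mm behind the grasp point.
Start: joints at [-72.823, 18.312, 89.639, -0, 72.044, -1.146], TCP at [180.77, -545.862, 213.976] pointing down, gripper open.
Joint ranges: [-177.97, 177.97], [-48.28, 115.42], [12.27, 149.76], [-77.06, 257.06], [2.81, 150.46], [-146.56, 146.56]. Speed limits (degrees/s): [147.25, 147.25, 180, 180, 180, 180].

INTERFACE

Orientations are given as [roll, pitch, yaw] about the fixed x, y, z axes, in that order (R = Rz(yaw) Ry(pitch) Rx(roll)).
In Python, from workcell import env gives the robot as it stands. The module is installed in compiled form; this text tells all that it offers.
- The arm moves only by the tool arm_command, never from a script. Its argument "rows" is a list of rows, each an object with "delta_pos": the shift along the tool's x, y, z in mm, a list of three; "roll": the turn about the tool's z in units of 5 degrees (1.0 is 5 degrees); "jaw": the opening in per cent of the stroke, from 0 (shut) to 100 (fully open). A call has 1 to 20 rows; each row is the pose to reach, as a shift and turn from the pose commanded when the call began, along the tool's axes at that moment; what a row does not reach only later rows make up. A row lasts 1/12 s, in which the tool goes at most 41.7 mm and 7.16 degrees, less where a joint would pass 70% of its speed; a pose out of reach is approached as far as the arm can. A call with a gripper value outside its range is refused whole. The fingers move at their own pace and stop on an object; "squeeze" is the grip in N (left out, the last holds). Time passes only in rows, so rows that repeat a pose let the fingers close. It gives the time, the measured TCP pose, the force, the opening and the grip force at its end, in the units of the state.
- env.state(): the state, without advancing time (a new reading comes with each control period).
- env.grab_frame(name): name is "scene" or "top"; returns a dict with "img" (400x640x3 uint8, blue, green, red), "z_map" (400x640 float32, mm along the optical axis (not along the pixel's ray), 0 where there is no reading), "fov_y" (degrees; the focal length in pixels is half the picture's height over the tangent of half this angle, whatever the lens; pixels are square), "cx", "cy" (the principal point, pixels), "dist" ([k1, k2, p1, p2, k3] as OpenCV has them; the pictures are not rectified), "R" (3x3) and "t" (3): a world point X has camera coordinates R X + t. Camera axes: x right, y down, z forward; pixel columns grow to the right and rows downward; lengths in mm; the calibration is good to about 2 mm. A picture is of the moment at which its call begins.
- env.job_done(): hands the job in; it is judged then, once.
The state is a dict: "time_s": time; "qpos": joint angles; "qvel": joint speeds; "effort": joint torques, N m; "ee_pos": TCP position; "ee_rot": TCP orientation; "force": force on the tool from outside, world axes, zero at the start; "torque": the same for the moment, N m; "gripper_width": finger opening in mm; "gripper_force": force on a finger pad.
Only numpy, scipy, OpenCV 4.12 (cv2) and the standard library are available. Lean on these libraries where they do the work, as an engineer would, in place of code of your own. Each camera call takes 0.05 s, during which the arm holds its last target. There are 200 camera calls.

TASK

Lay the red-capped and then the blue-capped dropper bottle on their sides in the loading pocket of the little gravity chute, both with the cap towards the green-striped side wall, and roll each squarely over the retaining lip so that it runs down under the clear hood. The red one must come to rest against the front stop and the blue one right behind it. Set the bottles in rather than dropping them, and leave the yellow-capped bottle and the beaker alone.

Things in the scene. Friction and masses are not known exactly. Their poses are not given: they have to be found in the camera images.
- chute: Aluminium gravity chute on a dark 205 x 104 mm base plate, fixed. Origin: centre of the plate's underside; x up the chute (front stop at -x, open loading end at +x), y to the green-striped wall, z up. Trough floor 68 mm wide inside, level across y, rising 16 deg to +x, its surface at (x, z) = (-95, 30) mm at the stop and (88, 82) at the top end.
- lip (a point): Middle of a fixed dark half-round lip, 2.5 mm high, 5 mm wide, across the floor 118 mm up from the front stop. It holds a bottle uphill of it. A level rubber-finger shove at mid-height binds; two spread fingertips either side of the middle of the bottle's body, moving forward and 20 deg up off the floor, roll it over squarely (about 1 N). Past the lip it rolls on by itself. Axes as the chute's.
- hood_edge (a point): Middle of the uphill edge of the fixed clear hood, on its top face: 90 mm up the floor from the front stop, 34 mm off the floor. Hood 3 mm thick, covering 18 to 90 mm between walls 69 mm apart and 31 mm high; on to 190 mm the deck is open above, walls 68 mm apart up to 15 mm, then flared 40 deg outward to 21 mm high (78 mm between the tops). Axes as the chute's.
- pocket (a point): Axis of a bottle lying in the loading pocket, resting on the floor against the uphill side of the lip; middle of the chute's width, 12.5 mm off the trough floor, 126 mm up the floor from the front stop. Axes as the chute's.
- front_seat (a point): Axis of a bottle lying against the front stop, middle of the chute's width, 12.5 mm off the trough floor (the stop is 14 mm high). Axes as the chute's.
- second_seat (a point): Axis of a bottle lying behind and touching one at the front stop (25 mm farther up the floor), middle of the chute's width. Axes as the chute's.
- red_bottle: Brown dropper bottle with a red cap, about 28 g, standing loose on the worktop at the start. Origin: centre of its underside; z runs along its axis towards the cap. Round body 25 mm diameter, 50 mm long, then cap 20 mm diameter to 66 mm.
- red_bottle_mid (a point): On the red-capped bottle's axis, 25 mm from its underside (middle of the 50 mm body).
- red_bottle_cap (a point): On the red-capped bottle's axis, 58 mm from its underside (middle of the cap).
- blue_bottle: The same bottle with a blue cap; same sizes, origin and axes as the red-capped one.
- blue_bottle_mid (a point): On the blue-capped bottle's axis, 25 mm from its underside.
- blue_bottle_cap (a point): On the blue-capped bottle's axis, 58 mm from its underside.
- yellow_bottle: The same bottle with a yellow cap, standing near the other two; to be left alone. Origin: centre of its underside, z up. Beyond the three bottles stands a fixed pale blue drawer box, 190 mm high, its front edge at about x = 0.62 m.
- beaker: Clear beaker, 84 x 95 mm, 95 mm tall, standing to the right of the chute; to be left alone. Origin: centre of its underside, z up.
- balance: White laboratory balance, fixed, about 207 x 161 mm, 55 mm high, between the bottles and the chute: an obstacle to pass over. Origin: centre of its underside.

How it is judged:
By the outcome, as a careful person would: the job done as asked, in the order asked, and still so for the second after the job is handed in, with the robot touching nothing.
It also fails if it takes over 72 s, if anything falls off the work surface, if the arm or the gripper's body presses on something with over 40 N, if the wrist force passes 120 N, or if a joint passes its speed limit or range.

## Working session

There is one attempt and no reset: what is moved stays moved. The work goes in short steps, Python scripts to look and compute and a tool call to move; the robot and the scene stay as the last step left them, time stands still between calls to the robot, and variables do not carry over. Pictures are saved under pics/ and viewed, at most 10 in all, crops included, and the job is handed in when it is done.

Besides the shell and the picture viewer there is one more tool, called after ">>>" as a command line: name --argument value ..., lists and objects as JSON in quotes. arm_command: Moves the arm, as the interface text tells. Its arguments: {"type":"object","properties":{"rows":{"type":"array"},"squeeze":{"type":"number"}},"required":["rows"]}

```bash
mkdir -p pics; ls; cat > h.py <<'E'
import numpy as np, cv2
from workcell import env
def K(f):
    fl=200/np.tan(np.radians(f["fov_y"]/2)); return np.array([[fl,0,f["cx"]],[0,fl,f["cy"]],[0,0,1.]])
def rays(f,px):
    u=cv2.undistortPoints(np.array(px,float).reshape(-1,1,2),K(f),np.array(f["dist"],float)).reshape(-1,2)
    d=np.c_[u,np.ones(len(u))]; R=np.array(f["R"]); t=np.array(f["t"]).ravel()
    return -R.T@t, d@R, d
def onplane(f,px,z):
    c,w,_=rays(f,px); return c+w*((z-c[2])/w[:,2])[:,None]
def cloud(f):
    v,u=np.nonzero(f["z_map"]>0); c,w,_=rays(f,np.c_[u,v]); return c+w*f["z_map"][v,u][:,None],u,v
def proj(f,X):
    R=np.array(f["R"]); r,_=cv2.Rodrigues(R)
    return cv2.projectPoints(np.array(X,float).reshape(-1,1,3),r,np.array(f["t"],float),K(f),np.array(f["dist"],float))[0].reshape(-1,2)
E
python3 - <<'E'
from h import *
for n in("scene","top"):
    f=env.grab_frame(n); cv2.imwrite(f"pics/{n}0.png",f["img"]); print(n,f["fov_y"],f["cx"],f["cy"],f["dist"],-np.array(f["R"]).T@np.array(f["t"]).ravel())
print(env.state(), env.grip_point_offset)
E
```

```text
pics
scene 45.302467859762665 321.75928710337445 202.13434220937455 [-0.00976137  0.          0.          0.          0.        ] [  44.42097262 -754.14909234 1111.22075686]
top 50.099856430305806 319.76577492355676 200.0659719941971 [-0.08813735  0.          0.          0.          0.        ] [ 377.7153569   -18.85872762 1425.36681167]
{'time_s': 0.1, 'qpos': array([-7.28230383e+01,  1.83474907e+01,  8.96982124e+01, -9.49271510e-04,
        7.20442710e+01, -1.14625948e+00]), 'qvel': array([ 0.03431253, -0.10412609, -0.16833018, -0.03281788, -0.05435264,
        0.08843871]), 'effort': array([-1.17261952e-04, -4.13331771e+01, -2.32509327e+01,  7.28605594e-02,
        4.21808346e-02, -7.11369285e-05]), 'ee_pos': array([ 180.62805763, -545.42426469,  213.21739891]), 'ee_rot': array([-1.79910026e+02, -8.97505022e-04,  1.83235138e+01]), 'force': array([ 0.34926205,  0.50969563, -1.36032128]), 'torque': array([-0.03558204, -0.01412628,  0.00193141]), 'gripper_force': 0.0, 'gripper_width': 91.57866149345875} 18.8
```

View pics/scene0.png

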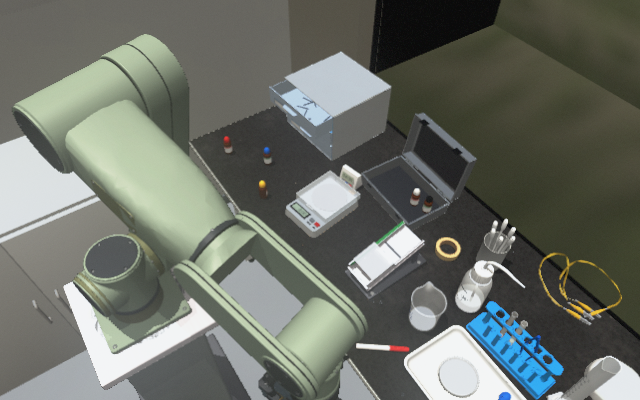

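View pics/top0.png

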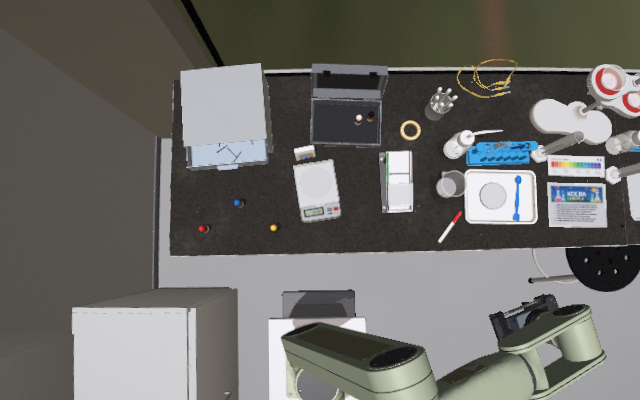

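The scene view shows the red (228,145), blue (267,155) and yellow (263,187) caps and the chute around (390,260). The top view shows the caps at (203,229), (238,203) and (273,228), and the chute around (397,181) with its green stripe at its left.

```bash
cat > m1.py <<'E'
from h import *
F={n:env.grab_frame(n) for n in("scene","top")}
cams={}
rng={"red":((0,10),(170,180)),"blue":((105,125),),"yellow":((18,30),),"green":((50,75),)}
box={"scene":{"red":(215,130,245,160),"blue":(255,140,280,170),"yellow":(255,175,275,200),"green":(370,210,415,250)},
"top":{"red":(190,215,215,240),"blue":(225,190,250,215),"yellow":(262,217,285,240),"green":(375,145,400,215)}}
for n,f in F.items():
    hsv=cv2.cvtColor(f["img"],cv2.COLOR_BGR2HSV)
    for c in rng:
        x0,y0,x1,y1=box[n][c]; m=np.zeros((400,640),np.uint8)
        for a,b in rng[c]: m|=cv2.inRange(hsv,(a,110,70),(b,255,255))
        k=np.zeros_like(m);k[y0:y1,x0:x1]=m[y0:y1,x0:x1]
        v,u=np.nonzero(k); P=[u.mean(),v.mean()]
        print(n,c,len(u),np.round(P,1),u.min(),u.max(),v.min(),v.max(),onplane(f,[P],62)[0].round(1) if c!="green" else "", "depth med", np.median(f["z_map"][v,u]))
        cams[n,c]=rays(f,[P])
for c in("red","blue","yellow"):
    (c1,w1,_),(c2,w2,_)=cams["scene",c],cams["top",c]
    A=np.c_[w1[0],-w2[0]]; s=np.linalg.lstsq(A,c2-c1,rcond=None)[0]
    p,q=c1+w1[0]*s[0],c2+w2[0]*s[1]; print(c,p.round(1),q.round(1))
f=F["scene"]; cv2.imwrite("pics/c1.png",cv2.resize(f["img"][205:305,335:440],None,fx=5.5,fy=5.5,interpolation=cv2.INTER_CUBIC))
f=F["top"]; cv2.imwrite("pics/c2.png",cv2.resize(f["img"][140:225,360:480],None,fx=6,fy=6,interpolation=cv2.INTER_CUBIC))
E
python3 m1.py
```

```text
scene red 49 [226.2 140.1] 223 229 136 144 [444.7 353.6  62. ] depth med 1544.4701
scene blue 37 [266.4 150.1] 264 269 147 153 [528.1 241.8  62. ] depth med 1511.3453
scene yellow 46 [261.8 183.6] 259 265 180 187 [444.7 126.3  62. ] depth med 1419.8516
scene green 65 [388.6 232.6] 376 402 221 243  depth med 1273.4879
top red 45 [201.5 228.4] 198 205 225 232 [448.8 364.4  62. ] depth med 1367.574
top blue 35 [236.5 202.1] 234 239 199 205 [531.3 250.9  62. ] depth med 1372.7842
top yellow 33 [273.1 227.3] 270 276 225 230 [448.  133.6  62. ] depth med 1363.3069
top green 28 [387.  166.5] 387 387 153 181  depth med 1356.2314
red [450.  368.1  48.3] [449.5 368.2  48.3]
blue [533.4 252.8  50.4] [532.7 253.2  50.4]
yellow [448.5 134.8  51.9] [448.5 134.8  51.9]
```

View pics/c1.png

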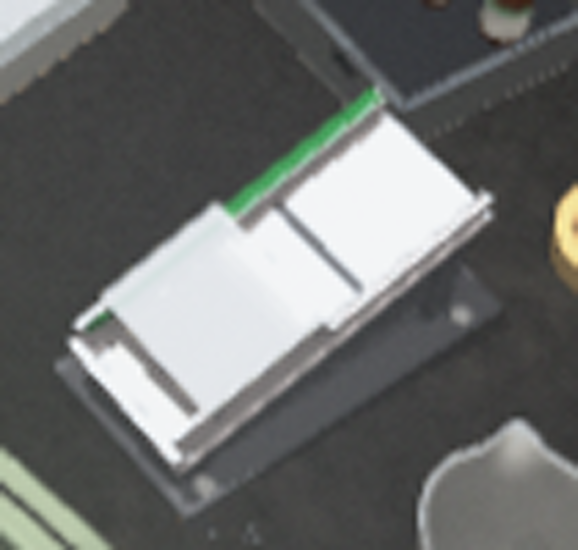

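View pics/c2.png

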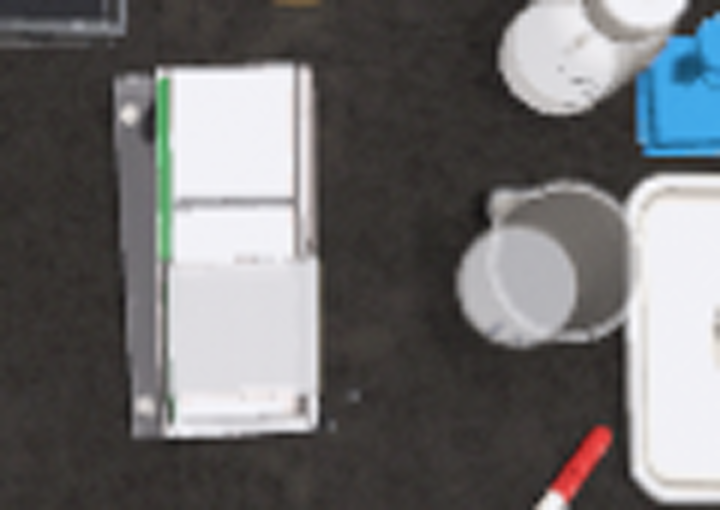

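The crops show the chute clearly: the dark lip runs from (390,174) to (409,173) in the top view, the green wall is on the left (+y), and the open end points away from the robot (+x). The beaker is to the right. Now I'll check the depth data and fit the chute.

```bash
cat > m2.py <<'E'
from h import *
F={n:env.grab_frame(n) for n in("scene","top")}
for n,f in F.items():
    P,u,v=cloud(f)
    # table patch check
    m=(abs(P[:,2])<15)&(P[:,0]>380)&(P[:,0]<620)&(P[:,1]>-300)&(P[:,1]<420)
    A=np.c_[P[m][:,:2],np.ones(m.sum())]; s=np.linalg.lstsq(A,P[m][:,2],rcond=None)[0]
    print(n,"table n",m.sum(),"z slope",s[:2].round(4),"z@(500,100)",(s@[500,100,1]).round(1),"noise",np.std(P[m][:,2]-A@s).round(2))
    for c,b in {"red":(450,364),"blue":(532,250),"yellow":(448,132)}.items():
        k=(np.hypot(P[:,0]-b[0],P[:,1]-b[1])<30)&(P[:,2]>20); Q=P[k]
        t=Q[Q[:,2]>58]; print(c,k.sum(),"zmax",np.percentile(Q[:,2],97).round(1),"top mean",t.mean(0).round(1),len(t),"min",Q.min(0).round(1),"max",Q.max(0).round(1))
    # chute
    hsv=cv2.cvtColor(f["img"],cv2.COLOR_BGR2HSV)[v,u]
    k=(P[:,0]>400)&(P[:,0]<720)&(P[:,1]>-190)&(P[:,1]<-20)&(P[:,2]>12)&(P[:,2]<120)
    Q=P[k]; print("chute",k.sum(),Q.min(0).round(),Q.max(0).round())
    g=k&(hsv[:,0]>50)&(hsv[:,0]<75)&(hsv[:,1]>110)
    G=P[g]; print("green",len(G)); print(G[np.argsort(G[:,0])][::max(1,len(G)//8)].round(1))
E
python3 m2.py
```

```text
scene table n 9720 z slope [-0.0012 -0.0014] z@(500,100) -1.1 noise 3.0
red 87 zmax 63.6 top mean [447.3 361.2  61.6] 17 min [435.2 349.5  20.3] max [459.4 369.7  66.2]
blue 87 zmax 64.0 top mean [529.1 244.9  62.1] 14 min [516.2 232.1  20.2] max [539.3 258.5  65.7]
yellow 95 zmax 64.7 top mean [445.3 128.8  62.2] 23 min [433.4 116.6  20.9] max [456.1 137.8  68.2]
chute 1664 [ 470. -190.   12.] [720. -20.  60.]
green 0
[]
top table n 12639 z slope [0.0011 0.0002] z@(500,100) -0.2 noise 3.2
red 62 zmax 67.8 top mean [450.5 366.5  63.7] 24 min [438.4 354.6  20.5] max [461.9 377.   69.1]
blue 52 zmax 68.0 top mean [530.2 249.7  63.9] 21 min [518.5 239.3  20.5] max [540.8 259.2  68.4]
yellow 52 zmax 69.6 top mean [447.1 134.9  63.5] 24 min [434.6 123.8  20.5] max [456.5 145.5  71.1]
chute 1016 [ 474. -190.   12.] [720. -20.  62.]
green 0
[]
```

```bash
cat > m3.py <<'E'
from h import *
F={n:env.grab_frame(n) for n in("scene","top")}
for n,f in F.items():
    P,u,v=cloud(f); hsv=cv2.cvtColor(f["img"],cv2.COLOR_BGR2HSV)[v,u]
    B={"scene":(335,205,440,305),"top":(375,145,418,216)}[n]
    b=(u>=B[0])&(u<B[2])&(v>=B[1])&(v<B[3])
    g=b&(hsv[:,0]>50)&(hsv[:,0]<80)&(hsv[:,1]>100); G=P[g]; G=G[np.argsort(G[:,0])]
    vv,ww=np.polyfit(G[:,0],G[:,1],1),np.polyfit(G[:,0],G[:,2],1)
    print(n,"green",len(G),G[[0,-1]].round(1),"yaw",np.degrees(np.arctan(vv[0])).round(2),"pitch",np.degrees(np.arctan(ww[0])).round(2))
    w=b&(hsv[:,1]<40)&(hsv[:,2]>205)
    # open-deck floor: plane fit w/ robust
    Q=P[w]; 
    for it in range(3):
        if it==0: k=np.ones(len(Q),bool)
        A=np.c_[Q[:,:2],np.ones(len(Q))]; s=np.linalg.lstsq(A[k],Q[k][:,2],rcond=None)[0]; r=Q[:,2]-A@s; k=abs(r-np.median(r))<3
    print("white",len(Q),k.sum(),"slope",np.degrees(np.arctan(np.hypot(*s[:2]))).round(2),"dir",np.degrees(np.arctan2(s[1],s[0])).round(2),"bbox",Q.min(0).round(1),Q.max(0).round(1))
# top-view line measurements: print gray rows/cols
f=F["top"]; g=cv2.cvtColor(f["img"],cv2.COLOR_BGR2GRAY)
for r in (155,160,165,170,178): print(r,list(g[r,376:416]))
for c in (392,398,404): print(c,"from 148",list(g[148:216,c]))
f=F["scene"]; g=cv2.cvtColor(f["img"],cv2.COLOR_BGR2GRAY)
E
python3 m3.py
```

```text
scene green 69 [[ 585.5 -238.6   74.1]
 [ 705.9 -183.8   -0.8]] yaw 17.28 pitch -18.87
white 1775 339 slope 18.02 dir -101.16 bbox [ 220.9 -540.3   -4.2] [734.5 -57.4 593.7]
top green 32 [[ 584.3 -232.8   76.7]
 [ 672.  -231.7  107.1]] yaw 0.79 pitch 17.11
white 1301 249 slope 3.57 dir -6.23 bbox [ 490.8 -313.3    1.4] [ 684.1 -223.4   98.8]
155 [np.uint8(48), np.uint8(49), np.uint8(43), np.uint8(133), np.uint8(136), np.uint8(134), np.uint8(134), np.uint8(137), np.uint8(136), np.uint8(110), np.uint8(145), np.uint8(128), np.uint8(182), np.uint8(241), np.uint8(242), np.uint8(242), np.uint8(242), np.uint8(242), np.uint8(243), np.uint8(243), np.uint8(243), np.uint8(243), np.uint8(242), np.uint8(243), np.uint8(243), np.uint8(243), np.uint8(242), np.uint8(243), np.uint8(243), np.uint8(243), np.uint8(243), np.uint8(242), np.uint8(226), np.uint8(153), np.uint8(225), np.uint8(194), np.uint8(100), np.uint8(55), np.uint8(57), np.uint8(56)]
160 [np.uint8(47), np.uint8(43), np.uint8(38), np.uint8(121), np.uint8(134), np.uint8(182), np.uint8(142), np.uint8(85), np.uint8(51), np.uint8(52), np.uint8
[... 4616 characters left out ...]
np.uint8(243), np.uint8(242), np.uint8(243), np.uint8(225), np.uint8(161), np.uint8(211), np.uint8(243), np.uint8(242), np.uint8(243), np.uint8(242), np.uint8(243), np.uint8(243), np.uint8(243), np.uint8(234), np.uint8(222), np.uint8(230), np.uint8(225), np.uint8(224), np.uint8(221), np.uint8(221), np.uint8(222), np.uint8(222), np.uint8(222), np.uint8(221), np.uint8(222), np.uint8(221), np.uint8(221), np.uint8(221), np.uint8(221), np.uint8(221), np.uint8(221), np.uint8(221), np.uint8(220), np.uint8(221), np.uint8(221), np.uint8(230), np.uint8(233), np.uint8(233), np.uint8(243), np.uint8(232), np.uint8(194), np.uint8(211), np.uint8(209), np.uint8(77), np.uint8(55), np.uint8(59), np.uint8(61)]
```

```bash
cat > m4.py <<'E'
from h import *
F={n:env.grab_frame(n) for n in("scene","top")}
cr=lambda p,o,s:(np.array(p)+.5)/s-.5+o
sc=lambda p:cr(p,[335,205],5.5); tp=lambda p:cr(p,[360,140],6)
h=lambda s,d=0:(-95+s*.9613-d*.2756,30+s*.2756+d*.9613)
L=[]
def a(n,p,c): L.append((n,p,c))
xl,zl=h(118,2.0); 
a("scene",sc([275,203]),(xl,34,zl-1)); a("scene",sc([190,515]),(-102.5,-52,4)); a("scene",sc([500,305]),(102.5,-52,4)); a("scene",sc([57,363]),(-102.5,52,4))
a("scene",sc([380,88]),(*h(190,21)[:1],39,h(190,21)[1]))
a("top",[408.6,173.2],(xl,-34,zl-1)); a("top",tp([113,77]),(102.5,52,4)); a("top",tp([133,437]),(-102.5,52,4))
x,z=h(90,34); a("top",tp([166,262]),(x,34.5,z)); 
x,z=h(190,21); a("top",tp([156,68]),(x,39,z)); a("top",tp([310,64]),(x,-39,z))
for sel in(("scene",),("top",),("scene","top")):
    W=[];C=[]
    for n,p,c in L:
        if n in sel: W.append(onplane(F[n],[p],c[2])[0][:2]);C.append(c[:2])
    W=np.array(W);C=np.array(C)
    Wc,Cc=W-W.mean(0),C-C.mean(0); th=np.arctan2((Cc[:,0]*Wc[:,1]-Cc[:,1]*Wc[:,0]).sum(),(Cc*Wc).sum())
    R=np.array([[np.cos(th),-np.sin(th)],[np.sin(th),np.cos(th)]]); o=W.mean(0)-R@C.mean(0)
    print(sel,"origin",o.round(1),"yaw",np.degrees(th).round(2)); print((W-C@R.T-o).round(1).tolist())
E
python3 m4.py
```

```text
('scene',) origin [ 595.  -275.2] yaw 1.18
[[-1.3, -0.2], [2.2, 0.8], [-2.2, 1.5], [2.1, -0.7], [-0.8, -1.5]]
('top',) origin [ 596.9 -270.9] yaw 0.91
[[-1.5, -1.7], [-1.0, -1.9], [-0.4, -2.3], [0.1, 4.9], [1.7, 2.4], [1.2, -1.4]]
('scene', 'top') origin [ 596.1 -272.9] yaw 1.21
[[-2.4, -2.4], [1.1, -1.4], [-3.3, -0.8], [1.1, -2.9], [-1.8, -3.8], [-0.9, 0.2], [0.0, -0.4], [0.7, 0.2], [1.1, 7.1], [2.7, 4.0], [1.7, 0.2]]
```

```bash
cat > g.py <<'E'
# python3 g.py x y z yaw : shift/roll from present pose; several targets separated by ,
import sys; from h import *
s=env.state(); y0=np.radians(s["ee_rot"][2]); T=np.array([[np.cos(y0),np.sin(y0),0],[np.sin(y0),-np.cos(y0),0],[0,0,-1]])
print("t",round(s["time_s"],2),s["ee_pos"].round(1),s["ee_rot"].round(2),"q1,q6",s["qpos"][[0,5]].round(1),"F",s["force"].round(1),"w",round(s["gripper_width"],1),round(s["gripper_force"],1))
for a in " ".join(sys.argv[1:]).split(","):
    if a.strip():
        *p,w=map(float,a.split()); print(p,w,"->",(T.T@(np.array(p)-s["ee_pos"])).round(1),"roll",round(-(w-s["ee_rot"][2])/5,2))
E
python3 g.py 420 -200 214 55, 449 364 130 90
```

```text
t 0.5 [ 180.8 -545.8  213.9] [-180.     -0.     18.32] q1,q6 [-72.8  -1.1] F [-1.1  0.7 -0.4] w 91.5 0.0
[420.0, -200.0, 214.0] 55.0 -> [ 3.358e+02 -2.531e+02 -1.000e-01] roll -7.34
[449.0, 364.0, 130.0] 90.0 -> [ 540.7 -779.4   83.9] roll -14.34
```

>>> arm_command --rows '[{"delta_pos":[336,-253,0],"roll":-7.34,"jaw":80},{"delta_pos":[336,-253,0],"roll":-7.34,"jaw":80},{"delta_pos":[336,-253,0],"roll":-7.34,"jaw":80},{"delta_pos":[336,-253,0],"roll":-7.34,"jaw":80},{"delta_pos":[336,-253,0],"roll":-7.34,"jaw":80},{"delta_pos":[336,-253,0],"roll":-7.34,"jaw":80},{"delta_pos":[336,-253,0],"roll":-7.34,"jaw":80},{"delta_pos":[336,-253,0],"roll":-7.34,"jaw":80},{"delta_pos":[336,-253,0],"roll":-7.34,"jaw":80},{"delta_pos":[336,-253,0],"roll":-7.34,"jaw":80},{"delta_pos":[541,-779,84],"roll":-14.34,"jaw":80},{"delta_pos":[541,-779,84],"roll":-14.34,"jaw":80},{"delta_pos":[541,-779,84],"roll":-14.34,"jaw":80},{"delta_pos":[541,-779,84],"roll":-14.34,"jaw":80},{"delta_pos":[541,-779,84],"roll":-14.34,"jaw":80},{"delta_pos":[541,-779,84],"roll":-14.34,"jaw":80},{"delta_pos":[541,-779,84],"roll":-14.34,"jaw":80},{"delta_pos":[541,-779,84],"roll":-14.34,"jaw":80},{"delta_pos":[541,-779,84],"roll":-14.34,"jaw":80},{"delta_pos":[541,-779,84],"roll":-14.34,"jaw":80}]' --squeeze 5

```text
time_s: 2.17
ee_pos: [440.5, 210.4, 152.9]
ee_rot: [180.0, -0.0, 90.0]
force: [0.4, -0.3, -0.3]
gripper_width: 72.9
gripper_force: 0.0
```

```bash
python3 g.py 449 364 130 90
```

```text
t 2.17 [440.5 210.4 152.9] [179.96  -0.    90.05] q1,q6 [24.2 24.2] F [ 0.4 -0.3 -0.3] w 72.9 0.0
[449.0, 364.0, 130.0] 90.0 -> [153.6   8.6  22.9] roll 0.01
```

>>> arm_command --rows '[{"delta_pos":[153,9,23],"roll":0,"jaw":70},{"delta_pos":[153,9,23],"roll":0,"jaw":70},{"delta_pos":[153,9,23],"roll":0,"jaw":70},{"delta_pos":[153,9,23],"roll":0,"jaw":70},{"delta_pos":[153,9,23],"roll":0,"jaw":70},{"delta_pos":[153,9,23],"roll":0,"jaw":70},{"delta_pos":[153,9,53],"roll":0,"jaw":70},{"delta_pos":[153,9,53],"roll":0,"jaw":70}]'

```text
time_s: 2.83
ee_pos: [447.4, 358.3, 96.5]
ee_rot: [-179.6, 0.3, 90.0]
force: [-0.2, -1.3, -0.6]
gripper_width: 63.8
gripper_force: 0.0
```

```bash
python3 g.py 449 364 47 90; python3 - <<'E'
from h import *
F=[env.grab_frame(n) for n in("scene","top")]
C=[f["img"][95:195,180:300] for f in F[:1]]+[F[1]["img"][170:270,140:260]]
cv2.imwrite("pics/v1.png",cv2.resize(np.hstack(C),None,fx=3.3,fy=3.3,interpolation=cv2.INTER_CUBIC))
s=env.state()["ee_pos"]
for f in F: print(proj(f,[s,[449,364,66]]).round(1).tolist())
E
```

```text
t 2.83 [447.4 358.3  96.5] [-179.64    0.31   89.99] q1,q6 [37.6 37.6] F [-0.2 -1.3 -0.6] w 63.8 0.0
[449.0, 364.0, 47.0] 90.0 -> [ 5.7  1.6 49.5] roll -0.0
[[224.9, 129.7], [225.8, 136.9]]
[[199.7, 227.7], [201.2, 228.3]]
```

View pics/v1.png

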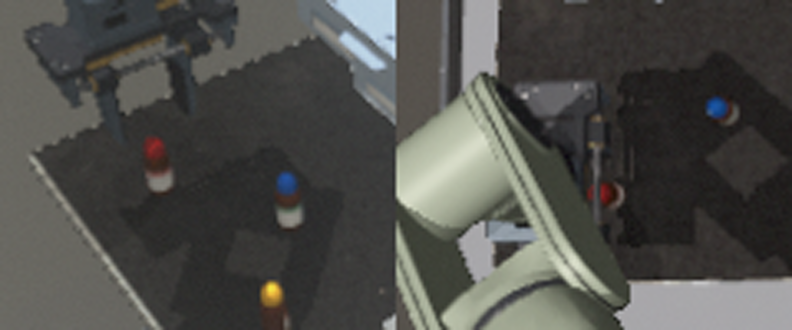

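The left half shows the fingertips at scene pixels (216,137) and (237,128), straddling the red cap at (226,140). That agrees with the estimate once the small camera bias is allowed for, so I descend and grip the cap.

>>> arm_command --rows '[{"delta_pos":[3,1,25],"roll":0,"jaw":70},{"delta_pos":[5,1,50],"roll":0,"jaw":70},{"delta_pos":[5,1,50],"roll":0,"jaw":70},{"delta_pos":[5,1,50],"roll":0,"jaw":70},{"delta_pos":[5,1,50],"roll":0,"jaw":10},{"delta_pos":[5,1,50],"roll":0,"jaw":10},{"delta_pos":[5,1,50],"roll":0,"jaw":10},{"delta_pos":[5,1,50],"roll":0,"jaw":10},{"delta_pos":[5,1,50],"roll":0,"jaw":10},{"delta_pos":[5,1,50],"roll":0,"jaw":10},{"delta_pos":[5,1,50],"roll":0,"jaw":10}]' --squeeze 5

```text
time_s: 3.85
ee_pos: [450.3, 366.3, 50.5]
ee_rot: [-179.9, -0.0, 90.0]
force: [-3.0, 0.4, 8.9]
gripper_width: 19.9
gripper_force: 5.7
```

```bash
python3 g.py 440 -170 60 90
```

```text
t 3.85 [450.3 366.3  50.5] [-1.7995e+02 -1.0000e-02  9.0000e+01] q1,q6 [38.  37.9] F [-3.   0.4  8.9] w 19.9 5.7
[440.0, -170.0, 60.0] 90.0 -> [-536.3  -10.3   -9.5] roll -0.0
```

The jaws are on the cap (19.9 mm). The cap is shorter than the pads are wide, so pivoting there would jam. I regrip on the upper end of the body, with the tips at z≈41.

>>> arm_command --rows '[{"delta_pos":[-2,0,0],"roll":0,"jaw":40},{"delta_pos":[-2,0,0],"roll":0,"jaw":40},{"delta_pos":[-2,0,9],"roll":0,"jaw":40},{"delta_pos":[-2,0,9],"roll":0,"jaw":40},{"delta_pos":[-2,0,9],"roll":0,"jaw":10},{"delta_pos":[-2,0,9],"roll":0,"jaw":10},{"delta_pos":[-2,0,9],"roll":0,"jaw":10},{"delta_pos":[-2,0,9],"roll":0,"jaw":10}]' --squeeze 5

```text
time_s: 4.52
ee_pos: [450.5, 364.1, 40.5]
ee_rot: [-180.0, 0.0, 90.0]
force: [-0.2, 0.2, 1.6]
gripper_width: 24.6
gripper_force: 5.0
```

>>> arm_command --rows '[{"delta_pos":[0,0,-30],"roll":0,"jaw":10},{"delta_pos":[0,0,-60],"roll":0,"jaw":10},{"delta_pos":[-20,0,-90],"roll":0,"jaw":10},{"delta_pos":[-55,-5,-90],"roll":0,"jaw":10},{"delta_pos":[-90,-10,-90],"roll":0,"jaw":10},{"delta_pos":[-130,-10,-90],"roll":0,"jaw":10},{"delta_pos":[-170,-10,-90],"roll":0,"jaw":10},{"delta_pos":[-210,-10,-90],"roll":0,"jaw":10},{"delta_pos":[-250,-10,-90],"roll":0,"jaw":10},{"delta_pos":[-290,-10,-90],"roll":0,"jaw":10},{"delta_pos":[-330,-10,-90],"roll":0,"jaw":10},{"delta_pos":[-370,-10,-90],"roll":0,"jaw":10},{"delta_pos":[-410,-10,-90],"roll":0,"jaw":10},{"delta_pos":[-450,-10,-90],"roll":0,"jaw":10},{"delta_pos":[-485,-10,-70],"roll":0,"jaw":10},{"delta_pos":[-515,-10,-50],"roll":0,"jaw":10},{"delta_pos":[-534,-10,-30],"roll":0,"jaw":10},{"delta_pos":[-534,-10,-15],"roll":0,"jaw":10},{"delta_pos":[-534,-10,-10],"roll":0,"jaw":10},{"delta_pos":[-534,-10,-10],"roll":0,"jaw":10}]' --squeeze 8

```text
time_s: 6.18
ee_pos: [439.6, -169.4, 49.4]
ee_rot: [-179.8, -0.1, 90.0]
force: [0.3, -0.5, 0.3]
gripper_width: 24.6
gripper_force: 7.9
```

```bash
python3 g.py 440 -170 40.5 90; python3 - <<'E'
from h import *
F=[env.grab_frame(n) for n in("scene","top")]
s=env.state()["ee_pos"]; C=[]
for f in F:
    u,v=proj(f,[s])[0].astype(int); print(u,v); C.append(f["img"][max(0,v-50):v+50,u-60:u+60])
cv2.imwrite("pics/v2.png",cv2.resize(np.hstack(C),None,fx=3.3,fy=3.3,interpolation=cv2.INTER_CUBIC))
E
```

```text
t 6.18 [ 439.6 -169.4   49.4] [-1.7978e+02 -9.0000e-02  8.9990e+01] q1,q6 [-22.5 -22.5] F [ 0.3 -0.5  0.3] w 24.6 7.9
[440.0, -170.0, 40.5] 90.0 -> [-0.6  0.4  8.9] roll -0.0
317 255
367 227
```

View pics/v2.png

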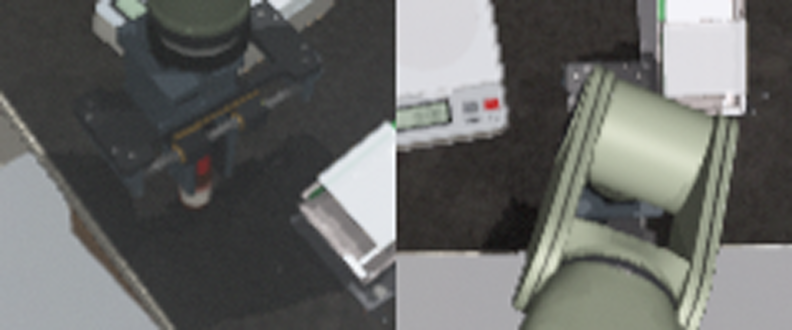

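The bottle hangs upright at crop (200,180), and the worktop towards +y is clear up to the balance. I tip it now: light grip, bottom on the table, drag towards +y.

>>> arm_command --rows '[{"delta_pos":[-15,-10,0],"roll":0,"jaw":10},{"delta_pos":[-15,-10,5],"roll":0,"jaw":10},{"delta_pos":[-15,-10,10],"roll":0,"jaw":10},{"delta_pos":[-15,-10,10.5],"roll":0,"jaw":10},{"delta_pos":[-12,-10,10.5],"roll":0,"jaw":10},{"delta_pos":[-8,-10,10.5],"roll":0,"jaw":10},{"delta_pos":[-2.5,-10,10.5],"roll":0,"jaw":10},{"delta_pos":[5.5,-10,10.5],"roll":0,"jaw":10},{"delta_pos":[13.5,-10,12],"roll":0,"jaw":10},{"delta_pos":[21,-10,15],"roll":0,"jaw":10},{"delta_pos":[21,-10,15],"roll":0,"jaw":10}]' --squeeze 3

```text
time_s: 7.2
ee_pos: [430.3, -146.9, 35.4]
ee_rot: [-179.9, -0.1, 90.1]
force: [0.2, 0.1, 0.5]
gripper_width: 24.8
gripper_force: 3.0
```

```bash
cat > cap.py <<'E'
import sys; from h import *
c=sys.argv[1]; f=env.grab_frame("scene"); s=env.state(); e=s["ee_pos"]
print(e.round(1),s["force"].round(1),s["gripper_width"].round(1))
u,v=proj(f,[e])[0]; hsv=cv2.cvtColor(f["img"],cv2.COLOR_BGR2HSV)
m=np.zeros((400,640),np.uint8)
for a,b in {"red":((0,8),(172,180)),"blue":((105,125),)}[c]: m|=cv2.inRange(hsv,(a,120,60),(b,255,255))
k=np.zeros_like(m); a,b,cc,d=max(0,int(v)-60),int(v)+60,max(0,int(u)-60),int(u)+60; k[a:b,cc:d]=m[a:b,cc:d]
n,l,st,ce=cv2.connectedComponentsWithStats(k)
for i in range(1,n):
    if st[i,4]>4: vv,uu=np.nonzero(l==i); z=np.median(f["z_map"][vv,uu]); C,w,_=rays(f,[ce[i]]); print("cap",ce[i].round(1),st[i,4],(C+w[0]*z).round(1))
print("tcp px",u,v)
if len(sys.argv)>2: cv2.imwrite(sys.argv[2],cv2.resize(f["img"][a+10:b-10,cc:d],None,fx=5,fy=5,interpolation=cv2.INTER_CUBIC))
E
python3 cap.py red pics/v3.png
```

```text
Traceback (most recent call last):
  File "cap.py", line 3, in <module>
    print(e.round(1),s["force"].round(1),s["gripper_width"].round(1))
                                         ^^^^^^^^^^^^^^^^^^^^^^^^
AttributeError: 'float' object has no attribute 'round'
```

```bash
sed -i 's/s\["gripper_width"\].round(1)/round(s["gripper_width"],1)/' cap.py; python3 cap.py red pics/v3.png
```

```text
[ 430.7 -148.    35.8] [-0.3  0.8  0.8] 24.8
tcp px 309.3819597452855 255.0107680042978
```

View pics/v3.png

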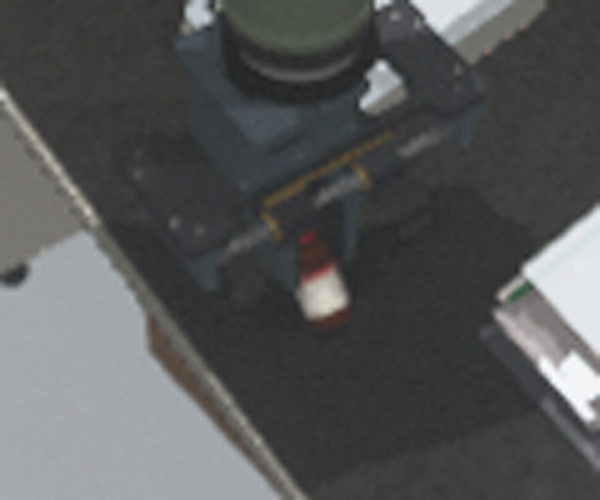

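The tipping works: the bottle leans, its bottom at crop (325,315) and the cap in the jaws towards +y. I finish the arc.

>>> arm_command --rows '[{"delta_pos":[6.5,0,5],"roll":0,"jaw":10},{"delta_pos":[12.5,0,11],"roll":0,"jaw":10},{"delta_pos":[17,0,18],"roll":0,"jaw":10},{"delta_pos":[20.5,0,25],"roll":0,"jaw":10},{"delta_pos":[21.5,0,28.5],"roll":0,"jaw":10},{"delta_pos":[21.5,0,29],"roll":0,"jaw":10},{"delta_pos":[21.5,0,29],"roll":0,"jaw":10}]'

```text
time_s: 7.88
ee_pos: [430.6, -127.2, 6.5]
ee_rot: [-179.9, -0.0, 90.0]
force: [-0.2, -0.9, -0.1]
gripper_width: 24.7
gripper_force: 3.0
```

```bash
python3 g.py 619 -272 110 91; python3 cap.py red pics/v4.png
```

```text
t 7.88 [ 430.6 -127.2    6.5] [-1.7994e+02 -1.0000e-02  9.0030e+01] q1,q6 [-17.9 -17.9] F [-0.2 -0.9 -0.1] w 24.7 3.0
[619.0, -272.0, 110.0] 91.0 -> [-144.9  188.3 -103.5] roll -0.19
[ 430.7 -127.3    6.6] [ 0.  -1.1  0. ] 24.7
tcp px 305.32168046293043 255.72619012300737
```

View pics/v4.png

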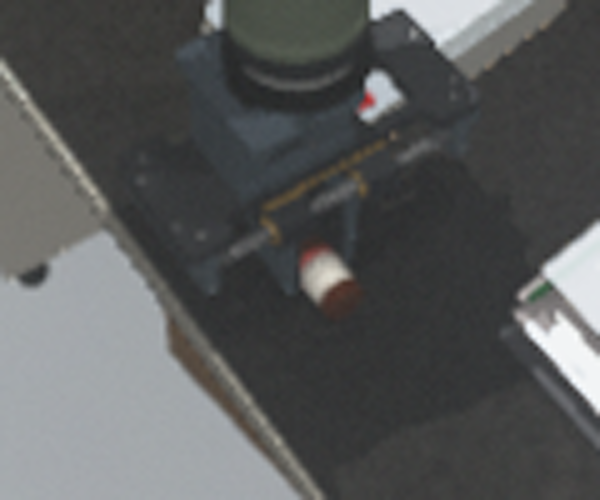

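The bottle lies flat, base disc centre at crop (342,298) and cap in the jaws. I regrip nearer mid-body and slightly higher so the tips clear the chute floor.

>>> arm_command --rows '[{"delta_pos":[0,0,0],"roll":0,"jaw":36},{"delta_pos":[0,0,0],"roll":0,"jaw":36},{"delta_pos":[-8,0,-2.5],"roll":0,"jaw":36},{"delta_pos":[-8,0,-2.5],"roll":0,"jaw":36},{"delta_pos":[-8,0,-2.5],"roll":0,"jaw":10},{"delta_pos":[-8,0,-2.5],"roll":0,"jaw":10},{"delta_pos":[-8,0,-2.5],"roll":0,"jaw":10},{"delta_pos":[-8,0,-2.5],"roll":0,"jaw":10}]' --squeeze 10

```text
time_s: 8.6
ee_pos: [431.1, -135.5, 9.6]
ee_rot: [180.0, 0.0, 90.0]
force: [0.2, -1.1, 2.0]
gripper_width: 24.6
gripper_force: 10.0
```

```bash
cat > base.py <<'E'
# label (white) and base of the lying bottle in scene view near the tool
from h import *
f=env.grab_frame("scene"); e=env.state()["ee_pos"]; print(e.round(1))
im=f["img"]; u0,v0=proj(f,[e+[0,-25,3.5]])[0]
hsv=cv2.cvtColor(im,cv2.COLOR_BGR2HSV)
m=cv2.inRange(hsv,(0,0,110),(30,70,255))
n,l,st,ce=cv2.connectedComponentsWithStats(m)
for i in range(1,n):
    if st[i,4]>15 and np.hypot(*(ce[i]-[u0,v0]))<25: print("label",ce[i].round(1),st[i,4])
m=cv2.inRange(hsv,(0,90,25),(15,255,140)); m2=np.zeros_like(m); a,b=int(v0),int(u0); m2[a-12:a+20,b-12:b+25]=m[a-12:a+20,b-12:b+25]
n,l,st,ce=cv2.connectedComponentsWithStats(m2)
for i in range(1,n):
    if st[i,4]>8: print("brown",ce[i].round(1),st[i],onplane(f,[ce[i]],e[2]+3.5)[0].round(1))
P=proj(f,[e+[0,-37,3.5]]); print("expected base px",P.round(1), "tip px",proj(f,[e]).round(1))
E
python3 base.py; python3 g.py 619 -270 110 91
```

```text
[ 431.1 -135.4    9.6]
label [309.8 259.3] 50
brown [312.6 263.2] [310 261   7   6  20] [ 431.5 -162.3   13.1]
expected base px [[314.6 265.9]] tip px [[307.1 257.1]]
t 8.65 [ 431.1 -135.4    9.6] [1.7998e+02 3.0000e-02 9.0030e+01] q1,q6 [-18.9 -18.9] F [-1.2 -0.9  1.7] w 24.8 10.0
[619.0, -270.0, 110.0] 91.0 -> [-134.7  187.8 -100.4] roll -0.19
```

>>> arm_command --rows '[{"delta_pos":[0,0,-35],"roll":0,"jaw":10},{"delta_pos":[0,0,-70],"roll":0,"jaw":10},{"delta_pos":[0,0,-105],"roll":0,"jaw":10},{"delta_pos":[-20,30,-105],"roll":-0.2,"jaw":10},{"delta_pos":[-45,60,-105],"roll":-0.2,"jaw":10},{"delta_pos":[-67,94,-105],"roll":-0.2,"jaw":10},{"delta_pos":[-88,125,-105],"roll":-0.2,"jaw":10},{"delta_pos":[-110,155,-105],"roll":-0.2,"jaw":10},{"delta_pos":[-128,178,-105],"roll":-0.2,"jaw":10},{"delta_pos":[-135,190,-105],"roll":-0.2,"jaw":10},{"delta_pos":[-135,190,-105],"roll":-0.2,"jaw":10},{"delta_pos":[-135,190,-105],"roll":-0.2,"jaw":10}]'

```text
time_s: 9.65
ee_pos: [620.5, -269.8, 113.4]
ee_rot: [-179.9, -0.1, 91.0]
force: [0.1, 0.7, -0.9]
gripper_width: 25.0
gripper_force: 10.0
```

```bash
python3 - <<'E'
from h import *
F=[env.grab_frame(n) for n in("scene","top")]; s=env.state(); e=s["ee_pos"]; print(e.round(1),s["ee_rot"].round(2),round(s["gripper_width"],1))
C=[]
for f,(x,y,w,hh) in zip(F,((335,195,115,110),(360,130,80,110))):
    C.append(cv2.resize(f["img"][y:y+hh,x:x+w],None,fx=4,fy=4,interpolation=cv2.INTER_CUBIC)); print(proj(f,[e,e+[0,-37,3.5],e+[0,29,3.5]]).round(1).tolist())
cv2.imwrite("pics/v5.png",np.hstack(C))
E
```

```text
[ 619.7 -269.2  114. ] [-1.7988e+02 -6.0000e-02  9.1040e+01] 24.6
[[396.3, 235.9], [406.0, 244.9], [389.3, 227.6]]
[[400.0, 168.7], [412.0, 168.3], [390.9, 168.7]]
```

View pics/v5.png

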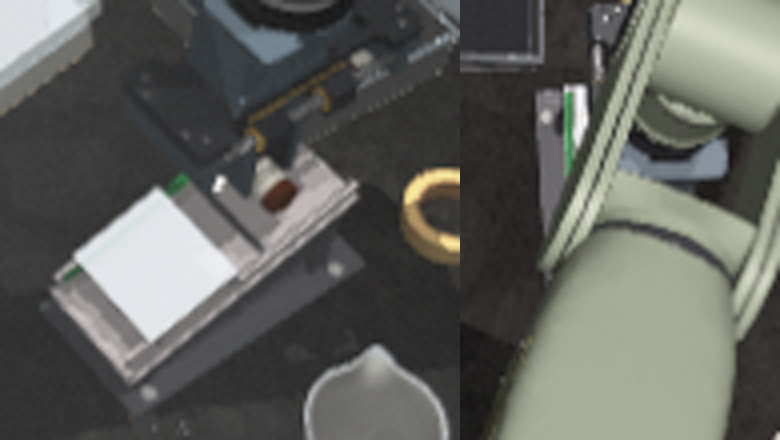

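Scene half: the brown base disc is at crop (281,196), hanging over the deck just uphill of the dark lip. Its axial offset in the jaws is uncertain by some mm, so I measure it against the finger faces in the same depth map.

```bash
python3 - <<'E'
from h import *
f=env.grab_frame("scene"); e=env.state()["ee_pos"]; P,u,v=cloud(f); im=f["img"][v,u]; hsv=cv2.cvtColor(f["img"],cv2.COLOR_BGR2HSV)[v,u]
D=P-e
k=(abs(D[:,0])<45)&(D[:,1]>-60)&(D[:,1]<45)&(D[:,2]>-25)&(D[:,2]<75)
o=np.argsort(v[k]*1000+u[k])
br=k&(hsv[:,0]<15)&(hsv[:,1]>90)
Q=D[br]; print("brown n",br.sum(),"med",np.median(Q,0).round(1),"px",u[br].mean().round(1),v[br].mean().round(1)); print(np.c_[u[br],v[br],Q.round(0)].astype(int)[::4])
wh=k&(hsv[:,1]<60)&(hsv[:,2]>120)&(abs(D[:,0])<20)&(D[:,2]>-10); print("white",wh.sum(),np.median(D[wh],0).round(1))
gr=k&~br&~wh&(D[:,2]>15)&(D[:,2]<60)&(hsv[:,2]<130)
Q=D[gr]; print("finger pts",len(Q))
for zb in range(15,60,8):
    for sgn in(-1,1):
        q=Q[(Q[:,2]>=zb)&(Q[:,2]<zb+8)&(Q[:,0]*sgn>0)]; 
        if len(q): print(zb,sgn,len(q),"y pct",np.percentile(q[:,1],[2,25,50,75]).round(1),"x",np.percentile(q[:,0],[5,95]).round(1))
E
```

```text
brown n 37 med [ -3.9 -33.5   9. ] px 404.1 243.2
[[404 240   1 -27  12]
 [404 241  -2 -29  13]
 [402 242  -9 -30  14]
 [406 242  -1 -35  14]
 [403 243  -7 -32  11]
 [401 244 -12 -31   9]
 [405 244  -2 -35   6]
 [402 245 -11 -34   8]
 [401 246 -13 -33   4]
 [403 247  -8 -36  -1]]
white 49 [ -2.5 -19.3  10.8]
finger pts 89
15 -1 13 y pct [-20.6 -18.7 -16.1 -11.1] x [-24.9 -18.1]
15 1 7 y pct [-19.6 -18.1 -17.1 -15.3] x [10.1 14.8]
23 -1 13 y pct [-20.4 -18.1 -17.1 -12.6] x [-26.  -14.5]
23 1 11 y pct [-20.  -19.1 -17.7 -17.3] x [10.5 20.1]
31 -1 9 y pct [-19.9 -18.6 -14.7 -11.1] x [-27.2 -19.9]
31 1 4 y pct [-19.  -18.1 -17.6 -17.2] x [14.6 20.1]
39 -1 11 y pct [-20.1 -19.5 -18.  -16.9] x [-25.9 -17.4]
39 1 7 y pct [-19.1 -18.7 -18.5 -17.9] x [12.7 21.4]
47 -1 2 y pct [-19.7 -19.5 -19.3 -19.1] x [-25.1 -23.5]
47 1 8 y pct [-19.4 -18.8 -18.3  -7. ] x [13.9 21.3]
55 -1 2 y pct [-20.6 -20.3 -20.1 -19.8] x [-27.9 -24.1]
55 1 2 y pct [-18.1 -15.8 -13.2 -10.6] x [11.8 18.9]
```

>>> arm_command --rows '[{"delta_pos":[-4,1.5,0],"roll":0,"jaw":10},{"delta_pos":[-4,1.5,8],"roll":0,"jaw":10},{"delta_pos":[-4,1.5,16],"roll":0,"jaw":10},{"delta_pos":[-4,1.5,22],"roll":0,"jaw":10},{"delta_pos":[-4,1.5,26],"roll":0,"jaw":10},{"delta_pos":[-4,1.5,29],"roll":0,"jaw":10},{"delta_pos":[-4,1.5,32],"roll":0,"jaw":10},{"delta_pos":[-4,1.5,32],"roll":0,"jaw":10}]' --squeeze 6

```text
time_s: 10.47
ee_pos: [622.3, -273.7, 81.7]
ee_rot: [-179.9, -0.1, 91.0]
force: [0.6, 1.5, -0.7]
gripper_width: 25.1
gripper_force: 6.0
```

```bash
python3 g.py 621 -273 75 91;python3 - <<'E'
from h import *
f=env.grab_frame("scene"); e=env.state()["ee_pos"]; P,u,v=cloud(f); hsv=cv2.cvtColor(f["img"],cv2.COLOR_BGR2HSV)[v,u]; D=P-e
k=(abs(D[:,0])<35)&(D[:,1]>-60)&(D[:,1]<45)&(D[:,2]>-15)&(D[:,2]<35)&(hsv[:,0]<15)&(hsv[:,1]>90)
print(k.sum(),np.median(D[k],0).round(1),u[k].mean(),v[k].mean())
E
```

```text
t 10.47 [ 622.3 -273.7   81.7] [-1.7994e+02 -6.0000e-02  9.1020e+01] q1,q6 [-24.7 -25.8] F [ 0.6  1.5 -0.7] w 25.1 6.0
[621.0, -273.0, 75.0] 91.0 -> [ 0.7 -1.3  6.7] roll 0.0
28 [ -5.2 -33.4   9.5] 404.14285714285717 250.96428571428572
```

>>> arm_command --rows '[{"delta_pos":[0,0,2],"roll":0,"jaw":10},{"delta_pos":[0,0,4],"roll":0,"jaw":10},{"delta_pos":[0,0,5],"roll":0,"jaw":10},{"delta_pos":[0,0,5],"roll":0,"jaw":10}]'

```text
time_s: 10.85
ee_pos: [622.8, -273.7, 77.5]
ee_rot: [180.0, -0.0, 91.0]
force: [0.4, 3.5, 1.0]
gripper_width: 24.7
gripper_force: 6.0
```

```bash
python3 g.py 621 -273 75 91
```

```text
t 10.85 [ 622.8 -273.7   77.5] [ 1.7998e+02 -3.0000e-02  9.1020e+01] q1,q6 [-24.7 -25.8] F [0.4 3.5 1. ] w 24.7 6.0
[621.0, -273.0, 75.0] 91.0 -> [ 0.7 -1.7  2.5] roll 0.0
```

>>> arm_command --rows '[{"delta_pos":[1,0,0],"roll":0,"jaw":10},{"delta_pos":[1.5,0,1],"roll":0,"jaw":10},{"delta_pos":[1.5,0,2],"roll":0,"jaw":10},{"delta_pos":[1.5,0,2],"roll":0,"jaw":10}]'

```text
time_s: 11.18
ee_pos: [622.6, -273.3, 75.4]
ee_rot: [180.0, 0.1, 91.0]
force: [-0.3, -0.4, -1.0]
gripper_width: 25.0
gripper_force: 6.0
```

```bash
python3 g.py 621 -273 75 91
```

```text
t 11.18 [ 622.6 -273.3   75.4] [1.7999e+02 6.0000e-02 9.1020e+01] q1,q6 [-24.6 -25.6] F [-0.3 -0.4 -1. ] w 25.0 6.0
[621.0, -273.0, 75.0] 91.0 -> [ 0.3 -1.6  0.4] roll 0.0
```

>>> arm_command --rows '[{"delta_pos":[0,0,1],"roll":0,"jaw":10},{"delta_pos":[0,0,2],"roll":0,"jaw":10},{"delta_pos":[0,0,2],"roll":0,"jaw":10}]'

```text
time_s: 11.43
ee_pos: [622.3, -273.3, 74.8]
ee_rot: [180.0, 0.1, 91.0]
force: [-3.2, -0.2, 6.5]
gripper_width: 25.1
gripper_force: 6.0
```

```bash
python3 g.py 621 -273 73 91
```

```text
t 11.43 [ 622.3 -273.3   74.8] [1.800e+02 7.000e-02 9.103e+01] q1,q6 [-24.6 -25.6] F [-3.2 -0.2  6.5] w 25.1 6.0
[621.0, -273.0, 73.0] 91.0 -> [ 0.3 -1.3  1.8] roll 0.01
```

The bottle is seated on the floor (contact force up and downhill, no side load). I release gently and lift away.

>>> arm_command --rows '[{"delta_pos":[0,0,-0.7],"roll":0,"jaw":10},{"delta_pos":[0,0,-0.7],"roll":0,"jaw":30},{"delta_pos":[0,0,-0.7],"roll":0,"jaw":34},{"delta_pos":[0,0,-0.7],"roll":0,"jaw":36},{"delta_pos":[0,0,-1],"roll":0,"jaw":38},{"delta_pos":[0,0,-1],"roll":0,"jaw":38},{"delta_pos":[0,0,-6],"roll":0,"jaw":38},{"delta_pos":[0,0,-16],"roll":0,"jaw":38},{"delta_pos":[0,0,-30],"roll":0,"jaw":38},{"delta_pos":[0,0,-60],"roll":0,"jaw":38},{"delta_pos":[10,30,-80],"roll":1.4,"jaw":38},{"delta_pos":[0,30,-80],"roll":4,"jaw":20},{"delta_pos":[-8,34,-80],"roll":18,"jaw":20},{"delta_pos":[-8,34,-80],"roll":18,"jaw":20},{"delta_pos":[-8,34,-80],"roll":18,"jaw":20},{"delta_pos":[-8,34,-80],"roll":18,"jaw":20},{"delta_pos":[-8,34,-80],"roll":18,"jaw":20},{"delta_pos":[-8,34,-80],"roll":18,"jaw":20},{"delta_pos":[-8,34,-80],"roll":18,"jaw":20},{"delta_pos":[-8,34,-80],"roll":18,"jaw":20}]'

```text
time_s: 13.1
ee_pos: [656.9, -280.1, 154.7]
ee_rot: [179.9, -0.1, 19.2]
force: [0.2, 0.3, 0.2]
gripper_width: 18.0
gripper_force: 0.0
```

```bash
cat > loc.py <<'E'
# where is the bottle in the chute: brown + cap colour pixels in scene view, chute region, ray onto axis height
import sys; from h import *
c=sys.argv[1]; f=env.grab_frame("scene"); hsv=cv2.cvtColor(f["img"],cv2.COLOR_BGR2HSV)
hsv[:200]=0; hsv[310:]=0; hsv[:,:340]=0; hsv[:,430:]=0
th=np.radians(1.1); Rz=np.array([[np.cos(th),np.sin(th)],[-np.sin(th),np.cos(th)]])
def rep(name,m):
    n,l,st,ce=cv2.connectedComponentsWithStats(m)
    for i in range(1,n):
        if st[i,4]>5:
            C,w,_=rays(f,[ce[i]]); w=w[0]; o=np.array([595.0,-275.2])  # scene's own chute origin
            # intersect plane of bottle axis (d=12.5+~4 surface) in chute frame
            Cc=np.r_[Rz@(C[:2]-o),C[2]]; wc=np.r_[Rz@w[:2],w[2]]; nrm=np.array([-.2756,0,.9613]); p0=np.array([-95,0,30.])+nrm*16
            X=Cc+wc*((p0-Cc)@nrm/(wc@nrm)); s=(X-p0)@[.9613,0,.2756]; print(name,ce[i].round(1),st[i].tolist(),"s",s.round(1),"y",X[1].round(1))
for a in {"red":[((0,140,90),(7,255,255)),((173,140,90),(180,255,255))],"blue":[((105,110,60),(125,255,255))]}[c]: rep(c,cv2.inRange(hsv,*a))
rep("brown",cv2.inRange(hsv,(0,90,25),(18,255,110)))
E
python3 loc.py red; python3 g.py 656 -280.4 100 1.1
```

```text
red [389.5 240.1] [387, 238, 7, 6, 25] s 125.2 y 22.0
brown [392.  243.2] [387, 240, 11, 10, 42] s 124.1 y 10.7
brown [402.1 252.9] [399, 250, 7, 7, 23] s 125.4 y -27.7
t 13.15 [ 657.  -280.2  154.7] [ 1.7994e+02 -6.0000e-02  1.8990e+01] q1,q6 [-24.  47.] F [ 1.  -0.3 -0.2] w 18.1 0.0
[656.0, -280.4, 100.0] 1.1 -> [-1.  -0.1 54.7] roll 3.58
```

>>> arm_command --rows '[{"delta_pos":[-1,0,10],"roll":3.58,"jaw":20},{"delta_pos":[-1,0,30],"roll":3.58,"jaw":20},{"delta_pos":[-1,0,50],"roll":3.58,"jaw":20},{"delta_pos":[-1,0,65],"roll":3.58,"jaw":20},{"delta_pos":[-1,0,73],"roll":3.58,"jaw":20},{"delta_pos":[-1,0,73],"roll":3.58,"jaw":20},{"delta_pos":[-1,0,73],"roll":3.58,"jaw":20}]'

```text
time_s: 13.73
ee_pos: [656.2, -280.6, 81.3]
ee_rot: [180.0, -0.1, 1.8]
force: [-0.5, 0.5, 0.3]
gripper_width: 18.4
gripper_force: 0.0
```

```bash
python3 g.py 648 -280.4 79 1.1, 634 -280.6 80 1.1; python3 loc.py red
```

```text
t 13.73 [ 656.2 -280.6   81.3] [ 1.7996e+02 -6.0000e-02  1.7500e+00] q1,q6 [-24.1  64.2] F [-0.5  0.5  0.3] w 18.4 0.0
[648.0, -280.4, 79.0] 1.1 -> [-8.2 -0.4  2.3] roll 0.13
[634.0, -280.6, 80.0] 1.1 -> [-22.2  -0.7   1.3] roll 0.13
red [389.2 240.7] [387, 239, 6, 5, 16] s 123.7 y 21.1
brown [391.5 242.8] [387, 239, 11, 11, 50] s 124.1 y 12.5
brown [402.2 253. ] [399, 250, 7, 7, 23] s 125.4 y -28.0
```

>>> arm_command --rows '[{"delta_pos":[-4,0,1],"roll":0,"jaw":20},{"delta_pos":[-7,0,2],"roll":0,"jaw":20},{"delta_pos":[-8,0,2.2],"roll":0,"jaw":20},{"delta_pos":[-10,0,2.0],"roll":0,"jaw":20},{"delta_pos":[-12,0,1.9],"roll":0,"jaw":20},{"delta_pos":[-14,0,1.7],"roll":0,"jaw":20},{"delta_pos":[-16,0,1.6],"roll":0,"jaw":20},{"delta_pos":[-18,0,1.4],"roll":0,"jaw":20},{"delta_pos":[-20,0,1.3],"roll":0,"jaw":20},{"delta_pos":[-22,0,1.1],"roll":0,"jaw":20},{"delta_pos":[-22,0,1.1],"roll":0,"jaw":20}]'

```text
time_s: 14.7
ee_pos: [637.7, -281.2, 84.0]
ee_rot: [179.9, -0.6, 1.6]
force: [5.1, 3.0, 13.0]
gripper_width: 18.0
gripper_force: 5.9
```

```bash
python3 g.py 628 -280.6 80 1.1; python3 loc.py red
```

```text
t 14.7 [ 637.7 -281.2   84. ] [179.85  -0.62   1.65] q1,q6 [-24.8  63.5] F [ 5.1  3.  13. ] w 18.0 5.9
[628.0, -280.6, 80.0] 1.1 -> [-9.7 -0.9  4. ] roll 0.11
red [387.7 241.2] [386, 239, 5, 5, 16] s 119.7 y 22.8
brown [389.5 243.6] [385, 239, 11, 12, 52] s 118.8 y 14.3
brown [400.7 254.1] [398, 251, 7, 7, 23] s 120.3 y -27.7
```

The tips were dragged up by the rolling surface and bind at the lip top (s≈119.5). I relieve this by moving up and forward with the surface.

>>> arm_command --rows '[{"delta_pos":[0,0,-2.5],"roll":0,"jaw":20},{"delta_pos":[0,0,-4],"roll":0,"jaw":20},{"delta_pos":[-1,0,-5],"roll":0,"jaw":20},{"delta_pos":[-2.5,0,-5.5],"roll":0,"jaw":20},{"delta_pos":[-4,0,-6],"roll":0,"jaw":20}]'

```text
time_s: 15.17
ee_pos: [629.3, -281.3, 85.6]
ee_rot: [180.0, 0.0, 1.7]
force: [-0.4, 0.1, 4.5]
gripper_width: 18.4
gripper_force: 1.8
```

```bash
python3 g.py 628 -280.6 80 1.1; python3 loc.py red
```

```text
t 15.17 [ 629.3 -281.3   85.6] [1.7999e+02 3.0000e-02 1.6700e+00] q1,q6 [-25.   63.3] F [-0.4  0.1  4.5] w 18.4 1.8
[628.0, -280.6, 80.0] 1.1 -> [-1.2 -0.7  5.6] roll 0.11
red [385.8 242.8] [384, 241, 5, 4, 8] s 113.0 y 22.8
red [386.1 242.5] [384, 241, 6, 5, 10] s 114.2 y 22.7
brown [428.4 204.1] [427, 202, 3, 5, 11] s 272.0 y 32.3
brown [388.  245.1] [383, 240, 12, 11, 43] s 112.9 y 13.8
brown [398.5 255.6] [396, 252, 6, 8, 23] s 113.4 y -27.2
```

>>> arm_command --rows '[{"delta_pos":[0,0,-6],"roll":0,"jaw":20},{"delta_pos":[3,0,-20],"roll":0,"jaw":20},{"delta_pos":[6,0,-50],"roll":0,"jaw":20},{"delta_pos":[6,0,-80],"roll":0,"jaw":20},{"delta_pos":[6,0,-90],"roll":0,"jaw":30},{"delta_pos":[6,0,-90],"roll":0,"jaw":50}]'

```text
time_s: 15.72
ee_pos: [636.9, -281.7, 178.3]
ee_rot: [179.9, -0.3, 1.7]
force: [0.7, -0.1, 0.1]
gripper_width: 28.9
gripper_force: 0.0
```

```bash
python3 loc.py red;  python3 - <<'E'
from h import *
f=env.grab_frame("scene"); cv2.imwrite("pics/v6.png",cv2.resize(f["img"][205:305,335:440],None,fx=5.5,fy=5.5,interpolation=cv2.INTER_CUBIC))
h=cv2.cvtColor(f["img"],cv2.COLOR_BGR2HSV)[205:305,335:440]
for r in range(0,100,1):
    pass
E
python3 g.py 450 100 175 18, 515 200 140 15, 530 247.5 110 15
```

```text
red [355.8 266.8] [354, 265, 5, 5, 12] s 10.8 y 23.1
red [356.  266.9] [354, 265, 5, 4, 7] s 11.3 y 22.6
brown [361.9 275. ] [357, 267, 13, 16, 56] s 8.7 y -5.2
t 15.82 [ 634.8 -280.7  174. ] [-1.7995e+02  1.3000e-01  1.6600e+00] q1,q6 [-24.8  63.5] F [-0.3 -0.1 -0.6] w 36.8 0.0
[450.0, 100.0, 175.0] 18.0 -> [-173.7 -385.9   -1. ] roll -3.27
[515.0, 200.0, 140.0] 15.0 -> [-105.9 -484.    34. ] roll -2.67
[530.0, 247.5, 110.0] 15.0 -> [ -89.5 -531.    64. ] roll -2.67
```

Red is down against the front stop (s≈11, cap at y≈+23). Next is the blue bottle.

>>> arm_command --rows '[{"delta_pos":[-127,-284,0],"roll":-2.67,"jaw":60},{"delta_pos":[-127,-284,0],"roll":-2.67,"jaw":60},{"delta_pos":[-127,-284,0],"roll":-2.67,"jaw":60},{"delta_pos":[-127,-284,0],"roll":-2.67,"jaw":60},{"delta_pos":[-127,-284,0],"roll":-2.67,"jaw":60},{"delta_pos":[-127,-284,0],"roll":-2.67,"jaw":60},{"delta_pos":[-127,-284,0],"roll":-2.67,"jaw":60},{"delta_pos":[-120,-320,0],"roll":-2.67,"jaw":60},{"delta_pos":[-113,-360,0],"roll":-2.67,"jaw":60},{"delta_pos":[-106,-400,10],"roll":-2.67,"jaw":60},{"delta_pos":[-99,-440,20],"roll":-2.67,"jaw":60},{"delta_pos":[-94,-480,35],"roll":-2.67,"jaw":60},{"delta_pos":[-90,-515,55],"roll":-2.67,"jaw":60},{"delta_pos":[-90,-531,74],"roll":-2.67,"jaw":60},{"delta_pos":[-90,-531,74],"roll":-2.67,"jaw":60},{"delta_pos":[-90,-531,74],"roll":-2.67,"jaw":60}]'

```text
time_s: 17.15
ee_pos: [527.6, 247.1, 97.5]
ee_rot: [179.9, 0.5, 15.2]
force: [0.0, -0.7, 0.6]
gripper_width: 54.7
gripper_force: 0.0
```

```bash
python3 g.py 530 247.5 40.5 15; python3 - <<'E'
from h import *
# blue cap relative to tool in scene depth + ray
f=env.grab_frame("scene"); e=env.state()["ee_pos"]; hsv=cv2.cvtColor(f["img"],cv2.COLOR_BGR2HSV); m=cv2.inRange(hsv,(105,110,60),(125,255,255)); m[:120]=0;m[180:]=0;m[:,:240]=0;m[:,300:]=0
v,u=np.nonzero(m); print(len(u),u.mean().round(1),v.mean().round(1),onplane(f,[[u.mean(),v.mean()]],60)[0].round(1))
P,uu,vv=cloud(f); D=P-e; th=np.radians(env.state()["ee_rot"][2]); a=D[:,0]*np.cos(th)+D[:,1]*np.sin(th); b=D[:,0]*np.sin(th)-D[:,1]*np.cos(th)
for s in(-1,1):
    k=(b*s>20)&(b*s<60)&(D[:,2]>3)&(D[:,2]<30)&(abs(a)<35); print("finger",s,k.sum(),"along width",np.percentile(a[k],[5,50,95]).round(1),"close",np.percentile(b[k],[5,50,95]).round(1))
E
```

```text
t 17.15 [527.6 247.1  97.5] [179.9    0.47  15.17] q1,q6 [24.  98.8] F [ 0.  -0.7  0.6] w 54.7 0.0
[530.0, 247.5, 40.5] 15.0 -> [ 2.4  0.3 57. ] roll 0.03
34 266.5 150.3 [528.6 242.7  60. ]
finger -1 65 along width [-19.2  -8.6   9.1] close [-35.  -28.4 -25.1]
finger 1 54 along width [-19.2  -8.7  10.2] close [29.6 37.4 41.4]
```

>>> arm_command --rows '[{"delta_pos":[1,0,30],"roll":0,"jaw":60},{"delta_pos":[1,0,50],"roll":0,"jaw":60},{"delta_pos":[1,0,59],"roll":0,"jaw":60},{"delta_pos":[1,0,59],"roll":0,"jaw":60},{"delta_pos":[1,0,59],"roll":0,"jaw":40},{"delta_pos":[1,0,59],"roll":0,"jaw":10},{"delta_pos":[1,0,59],"roll":0,"jaw":10},{"delta_pos":[1,0,59],"roll":0,"jaw":10},{"delta_pos":[1,0,59],"roll":0,"jaw":10},{"delta_pos":[1,0,59],"roll":0,"jaw":10}]' --squeeze 8

```text
time_s: 18.03
ee_pos: [531.8, 247.8, 43.2]
ee_rot: [-180.0, -0.1, 15.0]
force: [-0.2, -0.8, 2.1]
gripper_width: 24.6
gripper_force: 8.0
```

```bash
python3 g.py 480 80 130 60, 430 -185 49.4 90
```

```text
t 18.03 [531.8 247.8  43.2] [-1.7999e+02 -9.0000e-02  1.5020e+01] q1,q6 [23.9 98.8] F [-0.2 -0.8  2.1] w 24.6 8.0
[480.0, 80.0, 130.0] 60.0 -> [-93.5 148.6 -86.8] roll -9.0
[430.0, -185.0, 49.4] 90.0 -> [-210.5  391.6   -6.2] roll -15.0
```

>>> arm_command --rows '[{"delta_pos":[0,0,-30],"roll":0,"jaw":10},{"delta_pos":[-10,0,-60],"roll":0,"jaw":10},{"delta_pos":[-22,20,-87],"roll":-1.4,"jaw":10},{"delta_pos":[-40,48,-87],"roll":-2.8,"jaw":10},{"delta_pos":[-58,82,-87],"roll":-4.2,"jaw":10},{"delta_pos":[-75,115,-87],"roll":-5.6,"jaw":10},{"delta_pos":[-93,149,-87],"roll":-7,"jaw":10},{"delta_pos":[-110,184,-87],"roll":-8.4,"jaw":10},{"delta_pos":[-127,219,-87],"roll":-9.8,"jaw":10},{"delta_pos":[-144,254,-87],"roll":-11.2,"jaw":10},{"delta_pos":[-161,289,-87],"roll":-12.6,"jaw":10},{"delta_pos":[-178,324,-80],"roll":-14,"jaw":10},{"delta_pos":[-193,355,-60],"roll":-15,"jaw":10},{"delta_pos":[-204,378,-40],"roll":-15,"jaw":10},{"delta_pos":[-210.5,391.5,-22],"roll":-15,"jaw":10},{"delta_pos":[-210.5,391.5,-10],"roll":-15,"jaw":10},{"delta_pos":[-210.5,391.5,-6],"roll":-15,"jaw":10},{"delta_pos":[-210.5,391.5,-6],"roll":-15,"jaw":10}]'

```text
time_s: 19.53
ee_pos: [428.7, -185.0, 47.6]
ee_rot: [-179.9, -0.1, 90.0]
force: [-0.4, -0.5, 0.2]
gripper_width: 24.5
gripper_force: 8.0
```

```bash
python3 g.py 430 -185 43.2 90
```

```text
t 19.53 [ 428.7 -185.    47.6] [-1.7988e+02 -6.0000e-02  8.9980e+01] q1,q6 [-24.8 -24.7] F [-0.4 -0.5  0.2] w 24.5 8.0
[430.0, -185.0, 43.2] 90.0 -> [-0.   1.3  4.4] roll -0.0
```

>>> arm_command --rows '[{"delta_pos":[0,1,3],"roll":0,"jaw":10},{"delta_pos":[0,1,6],"roll":0,"jaw":10},{"delta_pos":[0,1,6.7],"roll":0,"jaw":10},{"delta_pos":[3,1,6.7],"roll":0,"jaw":10},{"delta_pos":[7,1,6.7],"roll":0,"jaw":10},{"delta_pos":[12.5,1,6.7],"roll":0,"jaw":10},{"delta_pos":[21,1,6.9],"roll":0,"jaw":10},{"delta_pos":[29,1,8.4],"roll":0,"jaw":10},{"delta_pos":[36.5,1,11.8],"roll":0,"jaw":10},{"delta_pos":[43.5,1,16.5],"roll":0,"jaw":10},{"delta_pos":[49.5,1,22.5],"roll":0,"jaw":10},{"delta_pos":[54,1,29],"roll":0,"jaw":10},{"delta_pos":[57.5,1,36.5],"roll":0,"jaw":10},{"delta_pos":[59,1,40.5],"roll":0,"jaw":10},{"delta_pos":[59,1,40.5],"roll":0,"jaw":10},{"delta_pos":[59,1,40.5],"roll":0,"jaw":10}]' --squeeze 3

```text
time_s: 20.87
ee_pos: [430.3, -126.2, 7.4]
ee_rot: [-180.0, -0.0, 90.0]
force: [0.9, -0.0, -0.3]
gripper_width: 25.1
gripper_force: 3.0
```

```bash
cat > rel.py <<'E'
from h import *
f=env.grab_frame("scene"); s=env.state(); e=s["ee_pos"]; print(e.round(1),"F",s["force"].round(1),round(s["gripper_width"],1)); P,u,v=cloud(f); hsv=cv2.cvtColor(f["img"],cv2.COLOR_BGR2HSV)[v,u]; D=P-e
b=(abs(D[:,0])<30)&(D[:,1]>-70)&(D[:,1]<50)&(D[:,2]>-12)&(D[:,2]<60)
for n,k in(("brown",(hsv[:,0]<15)&(hsv[:,1]>90)),("white",(hsv[:,1]<70)&(hsv[:,2]>110)&(abs(D[:,0])<16)),("blue",(hsv[:,0]>105)&(hsv[:,0]<125)&(hsv[:,1]>130))):
    k=k&b
    if k.sum()>3: print(n,k.sum(),"med",np.median(D[k],0).round(1),"y pct",np.percentile(D[k][:,1],[5,95]).round(1),"z pct",np.percentile(D[k][:,2],[5,95]).round(1),"px",u[k].mean().round(1),v[k].mean().round(1))
E
python3 rel.py
```

```text
[ 430.5 -126.4    7.7] F [ 0.3 -0.3 -0.3] 24.7
brown 13 med [ -1.6 -42.6  17.1] y pct [-46.  -39.6] z pct [13.9 19.4] px 313.0 263.4
white 58 med [ -3.7 -27.3  15.8] y pct [-36.  -17.5] z pct [ 8.1 19.7] px 309.6 259.7
```

>>> arm_command --rows '[{"delta_pos":[0,0,0],"roll":0,"jaw":36},{"delta_pos":[0,0,0],"roll":0,"jaw":36},{"delta_pos":[-9,0,-1.5],"roll":0,"jaw":36},{"delta_pos":[-9,0,-1.5],"roll":0,"jaw":36},{"delta_pos":[-9,0,-1.5],"roll":0,"jaw":10},{"delta_pos":[-9,0,-1.5],"roll":0,"jaw":10},{"delta_pos":[-9,0,-1.5],"roll":0,"jaw":10},{"delta_pos":[-9,0,-1.5],"roll":0,"jaw":10}]' --squeeze 10

```text
time_s: 21.58
ee_pos: [430.6, -135.4, 9.5]
ee_rot: [180.0, 0.0, 90.0]
force: [-0.8, -0.4, 0.9]
gripper_width: 24.9
gripper_force: 10.0
```

```bash
python3 rel.py; python3 g.py 621 -272 114 91
```

```text
[ 430.6 -135.3    9.5] F [-0.1 -1.1  2.1] 24.6
brown 17 med [ -2.8 -33.5  11.9] y pct [-36.9 -31.2] z pct [ 6.  15.1] px 313.2 263.8
white 49 med [ -2.1 -19.7  12.5] y pct [-27.7  -8.3] z pct [ 7.7 17. ] px 310.0 259.9
t 21.63 [ 430.6 -135.3    9.5] [1.7998e+02 2.0000e-02 9.0030e+01] q1,q6 [-18.9 -18.9] F [-0.1 -1.1  2.1] w 24.6 10.0
[621.0, -272.0, 114.0] 91.0 -> [-136.8  190.4 -104.5] roll -0.19
```

>>> arm_command --rows '[{"delta_pos":[0,0,-35],"roll":0,"jaw":10},{"delta_pos":[0,0,-70],"roll":0,"jaw":10},{"delta_pos":[0,0,-105],"roll":0,"jaw":10},{"delta_pos":[-20,30,-105],"roll":-0.2,"jaw":10},{"delta_pos":[-45,60,-105],"roll":-0.2,"jaw":10},{"delta_pos":[-67,94,-105],"roll":-0.2,"jaw":10},{"delta_pos":[-88,125,-105],"roll":-0.2,"jaw":10},{"delta_pos":[-110,155,-105],"roll":-0.2,"jaw":10},{"delta_pos":[-128,178,-105],"roll":-0.2,"jaw":10},{"delta_pos":[-136,191.5,-105],"roll":-0.2,"jaw":10},{"delta_pos":[-136,191.5,-105],"roll":-0.2,"jaw":10},{"delta_pos":[-136,191.5,-105],"roll":-0.2,"jaw":10}]'

```text
time_s: 22.63
ee_pos: [621.6, -270.9, 113.2]
ee_rot: [-179.9, -0.1, 91.0]
force: [-0.1, 0.3, 0.5]
gripper_width: 24.9
gripper_force: 10.0
```

```bash
python3 rel.py; python3 g.py 622 -272 82 91; python3 loc.py red
```

```text
[ 620.9 -270.4  113.5] F [-0.4 -0.4  0.5] 24.9
brown 35 med [ -2.1 -35.8  10.1] y pct [-38.2 -31.7] z pct [-2.4 15.1] px 406.0 244.0
white 58 med [ -3.4 -22.3  11.2] y pct [-31.3 -11.3] z pct [ 0.  15.7] px 402.3 240.1
t 22.68 [ 620.9 -270.4  113.5] [-1.7987e+02 -8.0000e-02  9.1020e+01] q1,q6 [-24.5 -25.5] F [-0.4 -0.4  0.5] w 24.9 10.0
[622.0, -272.0, 82.0] 91.0 -> [-1.6  1.1 31.5] roll 0.0
red [356.2 267.2] [354, 265, 5, 6, 12] s 11.1 y 21.7
brown [405.5 243.8] [402, 241, 8, 7, 38] s 148.7 y -14.3
brown [361.7 274.9] [355, 268, 15, 15, 59] s 8.4 y -4.5
```

>>> arm_command --rows '[{"delta_pos":[0,1,8],"roll":0,"jaw":10},{"delta_pos":[0,1,16],"roll":0,"jaw":10},{"delta_pos":[0,1,22],"roll":0,"jaw":10},{"delta_pos":[0,1,27],"roll":0,"jaw":10},{"delta_pos":[0,1,31],"roll":0,"jaw":10},{"delta_pos":[0,1,34],"roll":0,"jaw":10},{"delta_pos":[0,1,36],"roll":0,"jaw":10},{"delta_pos":[0,1,36],"roll":0,"jaw":10}]' --squeeze 6

```text
time_s: 23.4
ee_pos: [622.8, -271.1, 77.9]
ee_rot: [-180.0, -0.0, 91.0]
force: [-0.0, 0.3, -0.0]
gripper_width: 24.5
gripper_force: 6.0
```

```bash
python3 g.py 622 -272 75 91
```

```text
t 23.4 [ 622.8 -271.1   77.9] [-1.7996e+02 -1.0000e-02  9.1020e+01] q1,q6 [-24.5 -25.5] F [-0.   0.3 -0. ] w 24.5 6.0
[622.0, -272.0, 75.0] 91.0 -> [-0.9 -0.8  2.9] roll 0.0
```

>>> arm_command --rows '[{"delta_pos":[0,0,1.5],"roll":0,"jaw":10},{"delta_pos":[0,0,3],"roll":0,"jaw":10},{"delta_pos":[0,0,3.7],"roll":0,"jaw":10},{"delta_pos":[0,0,3.7],"roll":0,"jaw":10}]'

```text
time_s: 23.73
ee_pos: [623.3, -271.3, 75.4]
ee_rot: [179.9, 0.0, 91.0]
force: [-0.4, -0.0, 2.5]
gripper_width: 24.6
gripper_force: 6.0
```

```bash
python3 g.py 622 -272 75 91; python3 rel.py
```

```text
t 23.73 [ 623.3 -271.3   75.4] [1.7995e+02 3.0000e-02 9.1020e+01] q1,q6 [-24.5 -25.5] F [-0.4 -0.   2.5] w 24.6 6.0
[622.0, -272.0, 75.0] 91.0 -> [-0.7 -1.3  0.4] roll 0.0
[ 623.2 -271.3   75.4] F [-0.1 -0.   3.6] 24.8
brown 23 med [ -4.3 -34.3  11.4] y pct [-37.7 -30.7] z pct [ 5.8 14.5] px 403.9 251.7
white 102 med [ -1.4 -33.4   8.7] y pct [-44.6 -12.8] z pct [-9.8 15.6] px 403.8 251.4
```

>>> arm_command --rows '[{"delta_pos":[0,0,-0.5],"roll":0,"jaw":10},{"delta_pos":[0,0,-0.5],"roll":0,"jaw":30},{"delta_pos":[0,0,-0.5],"roll":0,"jaw":34},{"delta_pos":[0,0,-0.7],"roll":0,"jaw":36},{"delta_pos":[0,0,-1],"roll":0,"jaw":38},{"delta_pos":[0,0,-1],"roll":0,"jaw":38},{"delta_pos":[0,0,-6],"roll":0,"jaw":38},{"delta_pos":[0,0,-16],"roll":0,"jaw":38},{"delta_pos":[0,0,-30],"roll":0,"jaw":38},{"delta_pos":[0,0,-60],"roll":0,"jaw":38},{"delta_pos":[5,30,-80],"roll":1.4,"jaw":38},{"delta_pos":[-5,30,-80],"roll":4,"jaw":20},{"delta_pos":[-10,33,-80],"roll":18,"jaw":20},{"delta_pos":[-10,33,-80],"roll":18,"jaw":20},{"delta_pos":[-10,33,-80],"roll":18,"jaw":20},{"delta_pos":[-10,33,-80],"roll":18,"jaw":20},{"delta_pos":[-10,33,-80],"roll":18,"jaw":20},{"delta_pos":[-10,33,-80],"roll":18,"jaw":20},{"delta_pos":[-10,33,-80],"roll":18,"jaw":20},{"delta_pos":[-10,33,-80],"roll":18,"jaw":20}]'

```text
time_s: 25.45
ee_pos: [656.4, -280.7, 156.0]
ee_rot: [179.9, -0.1, 19.2]
force: [0.4, -0.2, 0.6]
gripper_width: 18.5
gripper_force: 0.0
```

```bash
python3 loc.py red; python3 loc.py blue; python3 g.py 656 -280.4 81.3 1.1
```

```text
red [356. 267.] [354, 265, 5, 5, 11] s 11.0 y 22.3
red [355.3 266.7] [354, 265, 3, 5, 7] s 10.1 y 24.2
brown [393.  243.5] [391, 241, 6, 6, 19] s 125.6 y 8.4
brown [402.1 253. ] [399, 250, 7, 7, 24] s 125.2 y -27.9
brown [361.9 274.8] [356, 267, 14, 16, 54] s 8.9 y -4.7
blue [389.3 240.4] [387, 238, 7, 7, 30] s 124.2 y 21.7
brown [393.1 243.4] [391, 241, 6, 6, 19] s 125.8 y 8.4
brown [402.4 252.9] [400, 250, 6, 7, 22] s 125.8 y -28.1
brown [361.7 274.9] [355, 267, 15, 16, 59] s 8.4 y -4.5
t 25.55 [ 656.4 -280.7  155.8] [ 1.7994e+02 -6.0000e-02  1.9580e+01] q1,q6 [-24.1  46.4] F [ 0.8 -0.3 -0.1] w 18.1 0.0
[656.0, -280.4, 81.3] 1.1 -> [-0.3 -0.4 74.5] roll 3.7
```

Blue sits squarely in the pocket (s≈125, cap at y≈+22). Now I bring the two fingertips in behind it.

>>> arm_command --rows '[{"delta_pos":[0,0,10],"roll":3.7,"jaw":20},{"delta_pos":[0,0,30],"roll":3.7,"jaw":20},{"delta_pos":[0,0,50],"roll":3.7,"jaw":20},{"delta_pos":[0,0,66],"roll":3.7,"jaw":20},{"delta_pos":[0,0,74.5],"roll":3.7,"jaw":20},{"delta_pos":[0,0,74.5],"roll":3.7,"jaw":20},{"delta_pos":[0,0,74.5],"roll":3.7,"jaw":20}]'

```text
time_s: 26.13
ee_pos: [656.5, -280.7, 80.9]
ee_rot: [180.0, -0.1, 1.2]
force: [0.2, -0.1, 0.0]
gripper_width: 18.4
gripper_force: 0.0
```

>>> arm_command --rows '[{"delta_pos":[-4,0,1],"roll":0.1,"jaw":20},{"delta_pos":[-7,0,1.8],"roll":0.1,"jaw":20},{"delta_pos":[-8.5,0,1.8],"roll":0.1,"jaw":20},{"delta_pos":[-10,0,1.4],"roll":0.1,"jaw":20},{"delta_pos":[-12,0,0.7],"roll":0.1,"jaw":20},{"delta_pos":[-14,0,0],"roll":0.1,"jaw":20},{"delta_pos":[-16,0,-0.8],"roll":0.1,"jaw":20},{"delta_pos":[-18,0,-1.6],"roll":0.1,"jaw":20},{"delta_pos":[-20,0,-2.4],"roll":0.1,"jaw":20},{"delta_pos":[-22,0,-3.2],"roll":0.1,"jaw":20},{"delta_pos":[-24,0,-4],"roll":0.1,"jaw":20},{"delta_pos":[-26,0,-4.7],"roll":0.1,"jaw":20}]'

```text
time_s: 27.13
ee_pos: [629.7, -281.2, 85.5]
ee_rot: [180.0, 0.0, 0.6]
force: [0.1, 0.2, 3.9]
gripper_width: 17.9
gripper_force: 1.7
```

```bash
python3 g.py; python3 loc.py blue
```

```text
t 27.13 [ 629.7 -281.2   85.5] [1.7996e+02 2.0000e-02 5.7000e-01] q1,q6 [-25.   64.4] F [0.1 0.2 3.9] w 17.9 1.7
blue [385.9 242.9] [384, 241, 6, 6, 24] s 113.0 y 22.3
brown [428.2 204.1] [427, 202, 3, 5, 12] s 271.8 y 32.6
brown [389.1 246.6] [387, 245, 6, 5, 18] s 112.4 y 8.5
brown [398.9 255.6] [396, 253, 7, 6, 21] s 114.1 y -27.9
brown [361.6 274.7] [355, 267, 15, 16, 58] s 8.7 y -4.0
```

>>> arm_command --rows '[{"delta_pos":[0,0,-6],"roll":0,"jaw":20},{"delta_pos":[3,0,-20],"roll":0,"jaw":20},{"delta_pos":[6,0,-50],"roll":0,"jaw":20},{"delta_pos":[6,0,-80],"roll":0,"jaw":20},{"delta_pos":[6,0,-110],"roll":0,"jaw":20},{"delta_pos":[6,0,-110],"roll":0,"jaw":20},{"delta_pos":[6,0,-110],"roll":0,"jaw":20},{"delta_pos":[6,0,-110],"roll":0,"jaw":20},{"delta_pos":[6,0,-110],"roll":0,"jaw":20},{"delta_pos":[6,0,-110],"roll":0,"jaw":20}]'

```text
time_s: 28.02
ee_pos: [635.2, -280.6, 192.8]
ee_rot: [-179.9, 0.2, 0.6]
force: [1.3, 0.6, -0.9]
gripper_width: 18.0
gripper_force: 0.0
```

```bash
python3 loc.py red; python3 loc.py blue; python3 - <<'E'
from h import *
f=env.grab_frame("scene"); cv2.imwrite("pics/v7.png",cv2.resize(f["img"][205:305,335:440],None,fx=5.5,fy=5.5,interpolation=cv2.INTER_CUBIC))
E
```

```text
red [355.8 267.2] [354, 266, 5, 5, 14] s 10.2 y 22.2
brown [361.5 274.6] [355, 267, 15, 16, 62] s 8.6 y -3.6
brown [361.7 274.8] [355, 267, 15, 16, 62] s 8.6 y -4.2
```

View pics/v7.png

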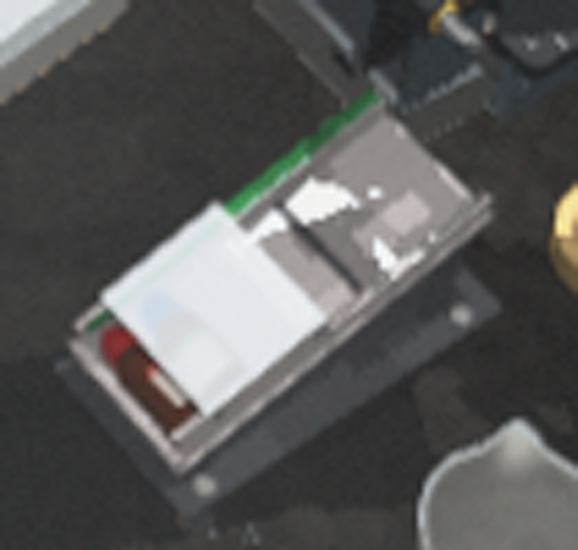

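The final picture shows red at the front stop, cap at (115,345) on the green side. Blue is right behind it under the hood, cap at (158,308) and body to (220,370). The cap spacing matches one bottle diameter, and the arm is clear.

```bash
python3 -c "
from workcell import env
print(env.job_done())"
```

```text
the job is handed in; nothing more can be done
None
```

I handed the job in at about 28 s: red rests against the front stop and blue right behind it under the hood, both caps towards the green wall. I never moved to the yellow bottle or the beaker, but I didn't re-check either at the end.

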